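# Find top dead centre of an eccentric on bench centres

## Robot

A 6-joint arm with a two-finger parallel gripper is mounted at the origin on the work surface. World frame = base frame: x ahead of the robot, y to its left, z up, the work surface at z = 0. Lengths are in m, angles in rad, forces in N, time in s.
With the tool pointing down it reaches from about 0.35 to 1 m from the base axis. Payload 7.1 kg.
Tool frame: the origin (TCP) lies between the finger pads; the fingertips stand 22 mm ahead of it and the grasp point (between the pads) lies 3 mm ahead of it; z points along the fingers, y is the line along which they close (so a half turn about z gives the same grasp; the last joint's range is limited). The gripper opens to 85 mm and grips with 20 to 120 N. Pads are 22 mm wide; open, the fingers measure 114 mm over their backs; the gripper's body (76 mm by 85 mm) begins 54 mm behind the grasp point. The pads swing forward as they close: fully open they stand 13 mm farther back than shut.
Start: joints at [1.082, 0.423, 1.63, -0, 1.089, -0.019], TCP at [0.283, 0.557, 0.253] pointing down, gripper open.
Joint ranges: [-3, 3], [-0.9, 2.11], [0.09, 2.58], [-1.31, 4.45], [0.11, 2.69], [-2.54, 2.54]. Speed limits (rad/s): [2.39, 2.39, 3.01, 3.14, 3.14, 3.14].

## Interface

Orientations are given as a rotation vector (axis times angle).
In Python, from rig import manip gives the robot as it stands. The module is installed in compiled form; this text tells all that it offers. Calls block until the motion is done:
- manip.move_to(position, orientation): joint-space move of the TCP to a pose.
- manip.servo_line(position, orientation=None, rate=0.15): straight line of the TCP; orientation=None keeps the orientation; rate is the mean speed in m/s.
- manip.set_joints(angles): joint-space move.
- manip.command_gripper(opening, f_grip=None): finger opening in m; f_grip is the grip in N (None keeps the last); returns when the fingers have stopped.
- manip.hold(seconds).
- manip.solve_ik(position, orientation): joint angles nearest the present ones, or None.
- manip.camera(name): name is "side" or "top"; returns a dict with "image" (480x640x3 uint8, red, green, blue), "fx", "fy", "cx", "cy" (pixels), "cam_to_world" (4x4, takes a point from camera to world coordinates). Camera axes: x right, y down, z forward; pixel columns grow to the right and rows downward; lengths in m; the calibration is good to about 2 mm. A picture is of the moment at which its call begins. There is no depth.
A pose or a line that the arm cannot do raises manip.IKError and nothing moves.
- manip.sign_off(): hands the job in; it is judged then, once.
Readings, each from a call of its own:
- manip.get_time(): time.
- manip.get_joint_positions(): joint angles.
- manip.get_joint_vel(): joint speeds.
- manip.get_tau(): joint torques, N m.
- manip.get_position(): TCP position.
- manip.get_ee_rot(): TCP orientation.
- manip.get_contact_force(): force on the tool from outside, world axes, zero at the start.
- manip.get_torque(): the same for the moment, N m.
- manip.get_width(): finger opening in m.
- manip.get_grip_force(): force on a finger pad.
Only numpy, scipy, OpenCV 4.12 (cv2) and the standard library are available. Lean on these libraries where they do the work, as an engineer would, in place of code of your own. Each camera call takes 0.05 s, during which the arm holds its last target. There are 200 camera calls.

## Task

Push the dial gauge gently along its slide by its post until it is fully home against the stop, so that its sprung plunger bears on the rim of the steel eccentric. Then turn the shaft by the handwheel's handle, without forcing it sideways off its sprung centres, while watching the plunger; find the high spot and let go with the high spot under the plunger (the plunger pushed in as far as it ever goes). Leave the other things on the bench undisturbed.

Things in the scene. Friction and masses are not known exactly. Their poses are not given: they have to be found in the camera images.
- fixture: blue cast bench-centre fixture, fixed to the bench, base plate 280 x 310 x 20 mm. Origin on the table straight below the middle of the shaft; x runs level along the gauge's slide towards the shaft (away from the robot), y along the shaft towards the handwheel, z up. Two stocks at y = -115 and +115 mm, 146 mm high, carry the shaft
- shaft_mid (a point): middle of the 16 mm shaft, on its axis, 120 mm up. Sprung centres: side load moves the shaft bodily about 1 mm per 6 N and it springs back; more than 2.5 mm throws it off. Here it carries a plain steel eccentric disc, 80 mm across, 18 mm thick, bored 6 mm off centre, clamped at an unknown angle to the handle, its high spot at least 40 degrees from the plunger at the start
- handle (a point): middle of the black handle sleeve, 16 mm thick, 72 mm long, parallel to the shaft, on a 112 mm aluminium handwheel: 45 mm from the shaft axis, 204 mm from shaft_mid along fixture y, 50 mm out from the wheel's face. It spins freely on its pin, so it can be gripped and carried round a full circle with the gripper always pointing down. At the start within 35 degrees of the top
- handwheel (a joint): angle of shaft and handwheel (rad), without stops: 0 with the handle straight up, growing as the handle goes from the top towards fixture +x. Friction of 0.08 N m (about 2 N at the handle) holds it wherever it is left
- dial_unit: dial gauge with its upright push post, on a dark steel saddle: white dial 56 mm across, face up at 131 mm height, its rear-side post nearest the robot. Never push it with more than 25 N
- post_top (a point): centre of the top of the gauge's round steel post, 14 mm thick, standing just behind the dial (robot side), 35 mm higher than its face, its top 166 mm above the table
- gauge (a joint): travel of the gauge along fixture x (m): 0 fully backed off, 0.035 home at a firm stop. Sliding takes 2.5 N of friction plus up to 1.7 N from the plunger; it stays where it is left
- plunger (a joint): how far the sprung plunger is pushed into the gauge (m): 0 free. With the gauge home it follows the rim as the shaft turns, by a 12 mm swing in all, as a sine of the shaft angle, one high spot and one low spot per turn. A side load on the shaft shows in it too
- needle (a joint): angle of the dial's black needle (rad), 200 rad per metre of plunger: 0 points at the post, growing clockwise seen from above (12 mm of plunger is 2.4 rad)
- weight: bystander: small brass weight 28 mm across, 41 mm high, on the fixture's base plate; origin at its underside
- collar: bystander: loose steel ring 38 mm across, 14 mm high, on the fixture's base plate; origin at its underside
- wrench: bystander: spanner lying on the bench at the tail end of the fixture, away from the handwheel; origin at its underside
- wash_bottle: bystander: white wash bottle 68 mm across, 185 mm high; origin at its underside
- amber_bottle: bystander: brown glass bottle 84 mm across, 150 mm high; origin at its underside
- jar: bystander: clear jar 70 mm across, 85 mm high; origin at its underside
- timer: bystander: small blue timer 75 mm wide, 85 mm high; origin at its underside

How it is judged:
By the outcome, as a careful person would: the job done as asked, in the order asked, and still so for the second after the job is handed in, with the robot touching nothing.
It also fails if it takes over 72 s, if anything falls off the work surface, if the arm or the gripper's body presses on something with over 40 N, if the wrist force passes 120 N, or if a joint passes its speed limit or range.

## Working session

There is one attempt and no reset: what is moved stays moved. The work goes in short steps, each a Python script; the robot and the scene stay as the last script left them, time stands still between calls to the robot, and variables do not carry over. Pictures are saved under pics/ and viewed, at most 10 in all, crops included, and the job is handed in when it is done.

```bash
mkdir -p pics; python3 - <<'E'
from rig import manip
import cv2,numpy as np
for n in("top","side"):
    c=manip.camera(n); cv2.imwrite(f"pics/{n}0.png",c["image"][:,:,::-1]); print(n,c["fx"],c["fy"],c["cx"],c["cy"],np.round(c["cam_to_world"],4).tolist())
print(manip.get_time(),manip.get_ee_rot())
E
```

```text
top 470.261530455974 470.261530455974 319.8189680987438 235.33070255010642 [[-0.0229, -0.9867, 0.1609, 0.3209], [-0.9997, 0.0224, -0.0047, -0.0626], [0.0011, -0.1609, -0.987, 1.3528], [0.0, 0.0, 0.0, 1.0]]
side 537.2326159299862 537.2326159299862 315.50481435723214 240.86096423418255 [[0.8991, -0.2619, 0.3507, 0.0835], [-0.4376, -0.5224, 0.7319, -0.9505], [-0.0085, -0.8115, -0.5843, 0.834], [0.0, 0.0, 0.0, 1.0]]
0.1 [-7.31171427e-01 -3.05496222e+00  2.11591523e-03]
```

View pics/top0.png

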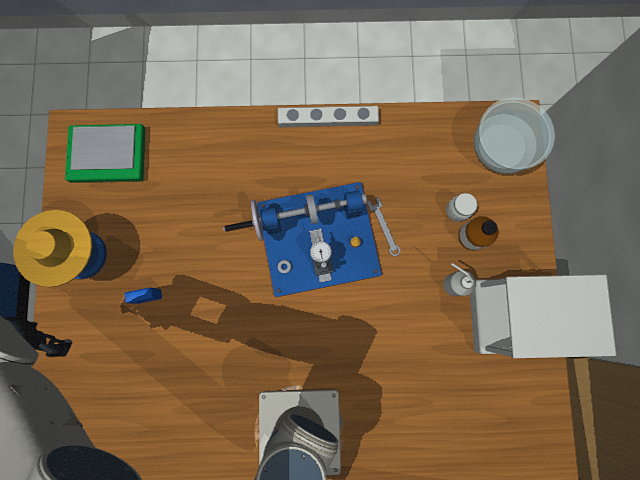

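View pics/side0.png

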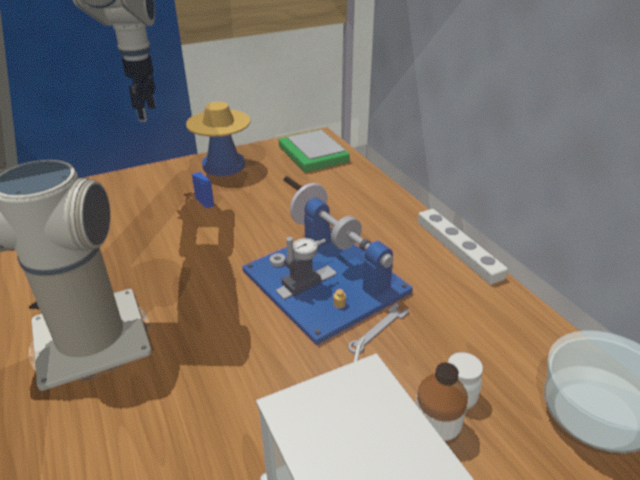

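The top view shows the fixture around (320,240), the wheel at (257,220) with the handle out to (227,228), and the dial at (320,252). The side view shows the same parts. I'll enlarge both.

```bash
python3 - <<'E'
import cv2
a=cv2.imread("pics/top0.png")[170:305,215:395]; cv2.imwrite("pics/t1.png",cv2.resize(a,None,fx=4.4,fy=4.4,interpolation=2))
a=cv2.imread("pics/side0.png")[165:345,235:425]; cv2.imwrite("pics/s1.png",cv2.resize(a,None,fx=3.3,fy=3.3,interpolation=2))
E
```

```text
(no output)
```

View pics/t1.png

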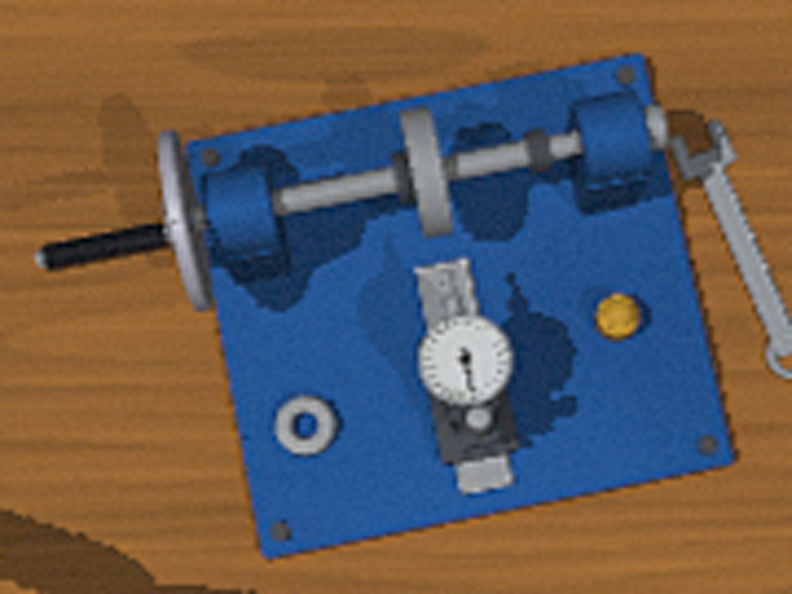

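View pics/s1.png

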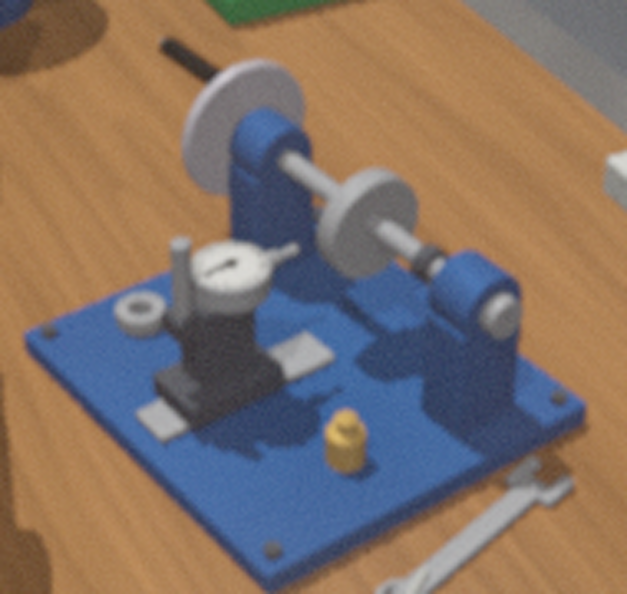

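The enlarged top crop puts the plate corners at about (183,143), (645,55), (735,460) and (265,557). It also shows the post top at (480,416), the handle from (42,258) to (165,235), and the shaft from (275,197) to (580,145). The side crop shows the post top at (181,243) and the handle tip at (166,44).

```bash
cat > h.py <<'E'
import numpy as np
CAM={"top":(470.2615,319.819,235.3307,np.array([[-0.0229,-0.9867,0.1609,0.3209],[-0.9997,0.0224,-0.0047,-0.0626],[0.0011,-0.1609,-0.987,1.3528],[0,0,0,1]])),
"side":(537.2326,315.5048,240.861,np.array([[0.8991,-0.2619,0.3507,0.0835],[-0.4376,-0.5224,0.7319,-0.9505],[-0.0085,-0.8115,-0.5843,0.834],[0,0,0,1]]))}
def ray(n,u,v):
    f,cx,cy,T=CAM[n]; return T[:3,3],T[:3,:3]@np.array([(u-cx)/f,(v-cy)/f,1])
def atz(n,u,v,z):
    o,d=ray(n,u,v); return o+d*(z-o[2])/d[2]
def proj(n,p):
    f,cx,cy,T=CAM[n]; q=T[:3,:3].T@(np.asarray(p)-T[:3,3]); return np.array([cx+f*q[0]/q[2],cy+f*q[1]/q[2]])
T1=lambda u,v:(215+u/4.4,170+v/4.4)
S1=lambda u,v:(235+u/3.3,165+v/3.3)
def tri(a,b):
    o1,d1=ray("top",*a);o2,d2=ray("side",*b)
    s=np.linalg.lstsq(np.c_[d1,-d2],o2-o1,rcond=None)[0]
    p,q=o1+d1*s[0],o2+d2*s[1]; return (p+q)/2,np.linalg.norm(p-q)
E
python3 - <<'E'
from h import *
np.set_printoptions(precision=4,suppress=True)
C=[atz("top",*T1(*p),.02) for p in((183,143),(645,55),(735,460),(265,557))]
for c in C: print(c)
print([np.linalg.norm(C[i]-C[i-1]) for i in range(4)])
ey=(C[0]-C[1])+(C[3]-C[2]); ex=(C[0]-C[3])+(C[1]-C[2])
print("yaw",np.arctan2(-ey[0],ey[1]),np.arctan2(ex[1],ex[0]))
for n,p in(("shaftL",(275,197)),("shaftR",(580,145)),("disc",(428,172)) ):print(n,atz("top",*T1(*p),.12))
print("post",atz("top",*T1(480,416),.166),atz("side",*S1(181,243),.166),tri(T1(480,416),S1(181,243)))
print("dial",atz("top",*T1(465,360),.131),atz("side",*S1(231,265),.131))
for z in(.155,.165):print("hand",[atz("top",*T1(*p),z) for p in((40,258),(165,235))])
print(tri(T1(42,256),S1(166,44)))
print("mid", sum(C)/4)
E
```

```text
[0.6389 0.1124 0.02  ]
[ 0.6919 -0.1947  0.02  ]
[ 0.4216 -0.2426  0.02  ]
[0.3666 0.0604 0.02  ]
[np.float64(0.27728646233500476), np.float64(0.31164453048693613), np.float64(0.27454307658380006), np.float64(0.30797017851241887)]
yaw 0.17532882982337603 0.1821899220086466
shaftL [0.5801 0.0434 0.12  ]
shaftR [ 0.6083 -0.143   0.12  ]
disc [ 0.5936 -0.0499  0.12  ]
post [ 0.4392 -0.0773  0.166 ] [ 0.4389 -0.0818  0.166 ] (array([ 0.44  , -0.0776,  0.1628]), np.float64(0.0010635822124562427))
dial [ 0.4763 -0.0697  0.131 ] [ 0.4773 -0.0746  0.131 ]
hand [array([0.5393, 0.1788, 0.155 ]), array([0.5514, 0.1053, 0.155 ])]
hand [array([0.5375, 0.1768, 0.165 ]), array([0.5495, 0.1039, 0.165 ])]
(array([0.5397, 0.1768, 0.159 ]), np.float64(0.00019533574708171465))
mid [ 0.5298 -0.0661  0.02  ]
```

```bash
cat >> h.py <<'E'
YAW=0.17
ex=np.array([np.cos(YAW),np.sin(YAW),0]);ey=np.array([-np.sin(YAW),np.cos(YAW),0]);ez=np.array([0,0,1.])
ph=(YAW+np.pi/2)/2
RV=np.pi*np.array([np.cos(ph),np.sin(ph),0])   # down, closing along fixture x
MID=np.array([.595,-.055,.12])
POST=np.array([.4392,-.079,.166])
E
python3 - <<'E'
from h import *
from rig import manip as m
np.set_printoptions(precision=4,suppress=True)
a=POST-.040*ex; a[2]=.23
print(m.solve_ik(a,RV)); 
m.move_to(a,RV); m.command_gripper(0.0,20)
a[2]=.170; m.servo_line(a,rate=.12); m.hold(.2)
f0=m.get_contact_force(); print(m.get_time(),f0,m.get_position())
s=0;log=[]
while s<.064:
    s+=.0015; m.servo_line(a+s*ex,rate=.04)
    f=(m.get_contact_force()-f0)@ex; log.append((round(s,4),round(-f,2)))
    if -f>9: break
print(log); print(m.get_time(),m.get_position()-a)
import cv2
c=m.camera("top"); cv2.imwrite("pics/t2.png",cv2.resize(c["image"][170:305,215:395,::-1],None,fx=4.4,fy=4.4,interpolation=2))
E
```

```text
[-0.2404  0.1357  2.1035 -0.      0.9024 -0.4104]
4.05 [ 0.1877  0.1125 -0.6377] [ 0.4003 -0.0859  0.1707]
[(0.0015, np.float64(0.2)), (0.003, np.float64(0.64)), (0.0045, np.float64(-0.47)), (0.006, np.float64(0.72)), (0.0075, np.float64(0.21)), (0.009, np.float64(0.7)), (0.0105, np.float64(0.16)), (0.012, np.float64(0.86)), (0.0135, np.float64(0.09)), (0.015, np.float64(-0.23)), (0.0165, np.float64(0.12)), (0.018, np.float64(-0.04)), (0.0195, np.float64(0.12)), (0.021, np.float64(0.51)), (0.0225, np.float64(2.28)), (0.024, np.float64(2.76)), (0.0255, np.float64(0.65)), (0.027, np.float64(1.97)), (0.0285, np.float64(1.12)), (0.03, np.float64(2.12)), (0.0315, np.float64(2.41)), (0.033, np.float64(1.26)), (0.0345, np.float64(2.27)), (0.036, np.float64(1.11)), (0.0375, np.float64(1.23)), (0.039, np.float64(2.16)), (0.0405, np.float64(1.35)), (0.042, np.float64(1.28)), (0.0435, np.float64(1.8)), (0.045, np.float64(3.88)), (0.0465, np.float64(2.92)), (0.048, np.float64(2.08)), (0.0495, np.float64(3.43)), (0.051, np.float64(4.87)), (0.0525, np.float64(9.81))]
12.8 [ 0.0501  0.0087 -0.0002]
```

View pics/t2.png

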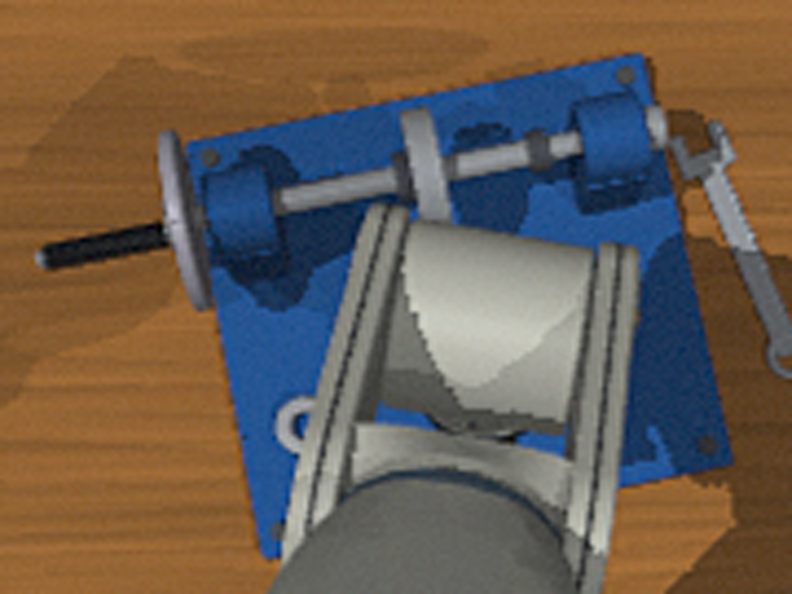

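The stop is reached: force jumped from 4.9 to 9.8 N over one step after about 31 mm of travel. I'll press slightly more to confirm it, back off, and look at the handle and dial from above.

```bash
python3 - <<'E'
from h import *
from rig import manip as m
import cv2
np.set_printoptions(precision=4,suppress=True)
a=POST-.040*ex; a[2]=.170
f0=np.array([.1877,.1125,-.6377])
for s in(.0532,.0539):
    m.servo_line(a+s*ex,rate=.03); F=-(m.get_contact_force()-f0)@ex; print(s,F,(m.get_position()-a)@ex)
    if F>13: break
m.servo_line(a+.035*ex,rate=.1)
p=a+.035*ex; p[2]=.25; m.servo_line(p,rate=.25)
m.command_gripper(.045,20)
H=np.array([.5424,.1518,.163])
m.move_to(H+[0,0,.09],RV)
print(m.get_time(),m.get_position(),m.get_contact_force())
c=m.camera("top"); cv2.imwrite("pics/raw3.png",c["image"][:,:,::-1])
cv2.imwrite("pics/t3.png",cv2.resize(c["image"][180:280,215:365,::-1],None,fx=5.3,fy=5.3,interpolation=2))
c=m.camera("side"); cv2.imwrite("pics/s3.png",cv2.resize(c["image"][140:290,260:410,::-1],None,fx=4,fy=4,interpolation=2))
E
```

```text
0.0532 12.433729993075069 0.05096384599533394
0.0539 15.51017881450578 0.05108072705105433
15.6583 [0.5419 0.1509 0.2528] [ 0.199  -1.1695  0.1342]
```

View pics/t3.png

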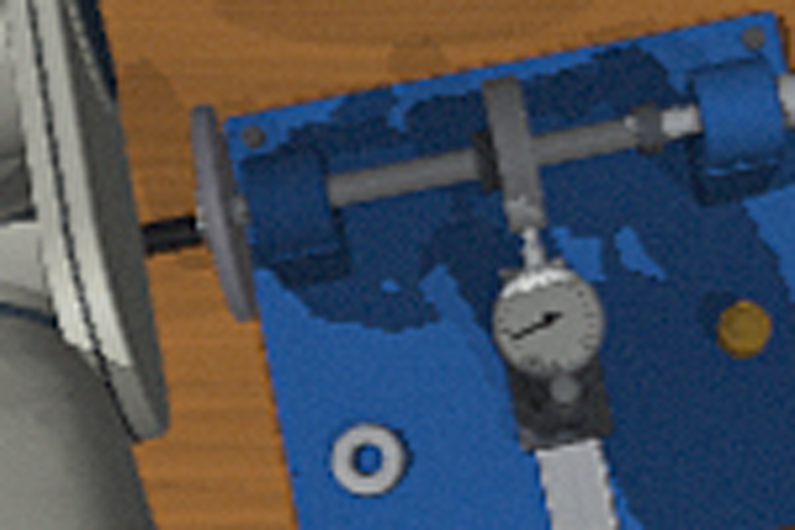

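View pics/s3.png

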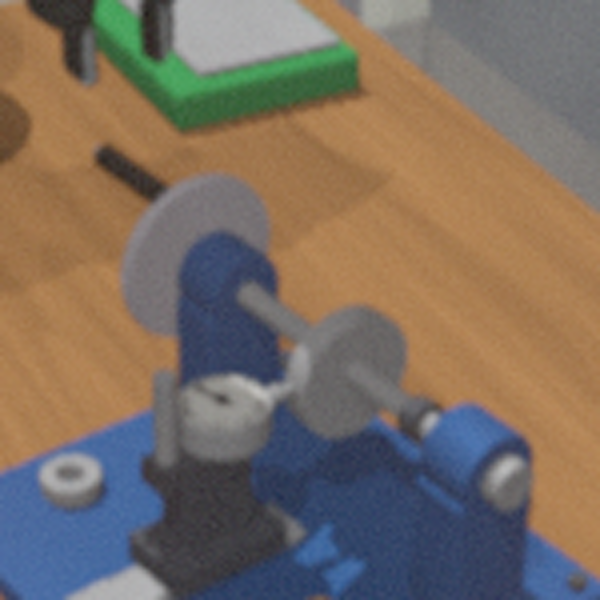

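The top view shows the needle about 80° clockwise of the post, with the dial hub at raw pixel (318.4,240.7) and not hidden by the arm. The plunger touches the disc in the side view. Next I grip the handle and carry it round, correcting from the measured force.

```bash
cat >> h.py <<'E'
import cv2
def F(m,n=4): return np.mean([m.get_contact_force() for _ in range(n)],0)
HUB=np.array([318.4,240.6])
def needle(img,hub=HUB):
    g=cv2.cvtColor(img,cv2.COLOR_RGB2GRAY).astype(np.float32)
    A=np.linspace(0,2*np.pi,360,endpoint=False); r=np.arange(2.5,7,.25)
    X=(hub[0]+np.outer(np.cos(A),r)).astype(np.float32);Y=(hub[1]+np.outer(np.sin(A),r)).astype(np.float32)
    s=cv2.remap(g,X,Y,cv2.INTER_CUBIC).mean(1); s=np.clip(np.median(s)-s,0,None)
    d=(A-A[s.argmax()]+np.pi)%(2*np.pi)-np.pi; w=s*(abs(d)<.6)
    ang=A[s.argmax()]+(w*d).sum()/w.sum()
    return (ang-np.pi/2+YAW+.05+np.pi)%(2*np.pi)-np.pi   # ~0 at the post
E
cat > turn.py <<'E'
from h import *
import json
def turn(m,st,n,step,log,rate=.07,fmax=7,cam=True):
    """carry handle round the circle st={c:[x,z],th,y}; radial force shifts the centre estimate"""
    R=.045; f0=np.array(st["f0"]); c=np.array(st["c"]); th=st["th"]
    for i in range(n):
        th+=step; r=np.array([np.sin(th),np.cos(th)]); q=c+R*r
        m.servo_line(q[0]*ex+st["y"]*ey+q[1]*ez,rate=rate)
        nd=None
        if cam: im=m.camera("top")["image"]; np.save(f"pics/n{len(log)}.npy",im[225:257,302:334]); nd=needle(im)
        f=F(m)-f0; f2=np.array([f@ex,f[2]]); p=m.get_position()
        fr=f2@r; c=c+r*np.clip(fr*.00015,-.0006,.0006)
        log.append([th,p@ex,p[2],fr,f2@[r[1],-r[0]],f@ey,nd])
        if np.linalg.norm(f2)>fmax: print("FORCE",f2,f@ey);break
    st.update(c=c.tolist(),th=th); json.dump([st,log],open("st.json","w"))
E
python3 - <<'E'
from turn import *
from rig import manip as m
np.set_printoptions(precision=4,suppress=True,linewidth=150)
H=np.array([.5424,.1518,.164])
print(needle(cv2.imread("pics/raw3.png")[:,:,::-1]),needle(cv2.imread("pics/top0.png")[:,:,::-1],np.array([215+465/4.4,170+359/4.4])))
f0=F(m,10); print("f0",f0)
m.servo_line(H,rate=.12); print("down",F(m)-f0)
m.command_gripper(.0,20); m.hold(.1)
p=m.get_position(); print(m.get_time(),p,m.get_width(),m.get_grip_force(),F(m)-f0)
assert .013<m.get_width()<.019
th=-.42
st=dict(f0=f0.tolist(),th=th,y=float(p@ey),c=[float(p@ex-.045*np.sin(th)),float(p[2]-.045*np.cos(th))])
log=[]; turn(m,st,6,.12,log); print(np.array(log,float)); print(st,m.get_time(),m.get_width())
E
```

```text
1.5119944905725884 0.08160881163037681
f0 [-1.5144 -0.8523  0.0793]
down [ 1.6627  0.5775 -1.086 ]
17.1167 [0.5428 0.152  0.1644] 0.015271906911545077 20.7111194729805 [3.0262 1.3687 1.2386]
[[-0.3     0.5658  0.1662 -0.1567  0.3808  0.9373  1.6066]
 [-0.18    0.5712  0.1675 -0.4252  0.7428  1.8384  1.7457]
 [-0.06    0.5767  0.1681 -0.8822  0.858   0.9119  1.8826]
 [ 0.06    0.582   0.168  -1.4912  0.5621  1.771   1.9571]
 [ 0.18    0.5873  0.1671 -1.6291  1.3805  2.2696  2.1061]
 [ 0.3     0.5925  0.1656 -0.976   1.078   2.1994  2.2147]]
{'f0': [-1.5143551142790128, -0.8523045625779935, 0.07932626403981326], 'th': 0.3, 'y': 0.05793173702130923, 'c': [0.5789383993809225, 0.12248641709269033]} 18.9167 0.01516774158796811
```

```bash
python3 - <<'E'
from turn import *
from rig import manip as m
np.set_printoptions(precision=3,suppress=True,linewidth=150)
st,log=json.load(open("st.json")); st["f0"]=[0,-.5,0]
turn(m,st,20,.13,log); print(np.array(log,float)[6:]); print(st["c"],m.get_time(),m.get_width())
E
```

```text
[[ 0.43   0.598  0.163 -2.759  1.116  2.302  2.363]
 [ 0.56   0.603  0.16  -2.246 -0.094  2.818  2.437]
 [ 0.69   0.607  0.157 -2.281 -0.055  2.906  2.528]
 [ 0.82   0.611  0.152 -1.222  0.646  4.352  2.601]
 [ 0.95   0.615  0.148 -2.441  0.082  3.746  2.663]
 [ 1.08   0.618  0.143 -1.87   1.383  5.196  2.761]
 [ 1.21   0.62   0.137 -2.215  0.3    5.379  2.798]
 [ 1.34   0.621  0.131 -1.701 -0.183  5.508  2.826]
 [ 1.47   0.622  0.125 -1.113  0.313  4.973  2.846]
 [ 1.6    0.622  0.119 -1.492 -0.057  5.136  2.835]
 [ 1.73   0.621  0.113 -0.684 -0.437  6.011  2.799]
 [ 1.86   0.619  0.107 -1.033 -0.163  4.84   2.759]
 [ 1.99   0.617  0.102 -0.783  0.842  6.03   2.668]
 [ 2.12   0.614  0.097 -2.262  0.473  3.818  2.599]
 [ 2.25   0.611  0.093 -1.044  1.213  3.623  2.526]
 [ 2.38   0.607  0.089 -2.153 -0.242  3.702  2.434]
 [ 2.51   0.602  0.085 -1.744 -0.043  2.576  2.354]
 [ 2.64   0.597  0.082 -1.074 -0.124  2.284  2.239]
 [ 2.77   0.591  0.08  -1.488 -0.74   1.002  2.098]
 [ 2.9    0.586  0.078 -1.383  0.016  0.355  1.958]]
[0.5753868268735985, 0.12228423293418551] 24.9167 0.01567225212402511
```

```bash
python3 - <<'E'
from h import *
import json
from scipy.optimize import least_squares as ls
np.set_printoptions(precision=3,suppress=True,linewidth=150)
st,log=json.load(open("st.json")); L=np.array(log,float)
s=ls(lambda q:np.hypot(L[:,1]-q[0],L[:,2]-q[1])-q[2],[.577,.122,.045]); print(s.x,abs(s.fun).max())
for nm,c in(("fit",s.x),("fixedR",ls(lambda q:np.hypot(L[:,1]-q[0],L[:,2]-q[1])-.045,[.577,.122]).x)):
    th=np.arctan2(L[:,1]-c[0],L[:,2]-c[1])
    th=np.unwrap(th)
    for free in(0,1):
        f=lambda q:q[0]+(q[1] if free else 1.2)*np.cos(th-q[2])-L[:,6]
        q=ls(f,[1.6,1.2,1.5]); print(nm,c[:2],free,q.x,np.std(q.fun))
        if free: print(q.fun)
E
```

```text
[0.577 0.123 0.045] 0.00048661188342258993
fit [0.577 0.123] 0 [1.706 1.2   1.497] 0.06667943392136433
fit [0.577 0.123] 1 [1.82 1.01 1.52] 0.01617273216599313
[ 0.013 -0.003 -0.017  0.027 -0.005 -0.001 -0.034 -0.002  0.005  0.018  0.029 -0.01  -0.004 -0.006 -0.016 -0.014 -0.005 -0.008  0.026  0.025  0.014
  0.009 -0.02  -0.022 -0.004  0.008]
fixedR [0.577 0.123] 0 [1.712 1.2   1.497] 0.07021301214097622
fixedR [0.577 0.123] 1 [1.83  1.001 1.521] 0.01620834411467512
[ 0.015 -0.002 -0.017  0.026 -0.006 -0.002 -0.036 -0.003  0.004  0.017  0.029 -0.01  -0.003 -0.005 -0.015 -0.013 -0.005 -0.007  0.025  0.025  0.013
  0.008 -0.021 -0.022 -0.004  0.009]
```

```bash
python3 - <<'E'
from turn import *
from rig import manip as m
from scipy.optimize import least_squares as ls
np.set_printoptions(precision=3,suppress=True,linewidth=150)
st,log=json.load(open("st.json"))
def fit(log):
    L=np.array(log,float); c=ls(lambda q:np.hypot(L[:,1]-q[0],L[:,2]-q[1])-q[2],[.577,.122,.045]).x
    th=np.unwrap(np.arctan2(L[:,1]-c[0],L[:,2]-c[1]))
    q=ls(lambda q:q[0]+q[1]*np.cos(th-q[2])+q[3]*np.cos(2*(th-q[2]))-L[:,6],[1.8,1.,1.5,0])
    return c,th,q
c,th,q=fit(log); print(q.x,np.std(q.fun))
st["f0"][2]=0
turn(m,st,9,-.13,log); print(np.array(log,float)[-9:])
c,th,q=fit(log); print("refit",c,q.x,np.std(q.fun)," now at",th[-1])
st["th"]+=0
for k in range(3):
    p=m.get_position(); a=np.arctan2(p@ex-c[0],p[2]-c[1]); d=q.x[2]-a; print("err",d,"f",F(m))
    if abs(d)<.01: break
    turn(m,st,1,float(d),log,rate=.03)
print(m.get_time(),log[-1])
E
```

```text
[ 1.815  1.018  1.52  -0.004] 0.016143234938136238
[[ 2.77   0.592  0.08  -0.304  0.558  0.512  2.073]
 [ 2.64   0.597  0.083  0.591  0.462  0.653  2.231]
 [ 2.51   0.603  0.086  0.226  0.357  1.884  2.367]
 [ 2.38   0.607  0.09   0.933 -0.202  2.32   2.485]
 [ 2.25   0.611  0.094  0.657  0.08   1.955  2.597]
 [ 2.12   0.615  0.099  1.179 -0.365  4.343  2.666]
 [ 1.99   0.617  0.104 -0.064 -0.137  3.774  2.769]
 [ 1.86   0.619  0.11   0.149  0.268  4.313  2.837]
 [ 1.73   0.62   0.115  0.456 -1.069  6.359  2.854]]
refit [0.577 0.123 0.045] [1.83  1.002 1.525 0.015] 0.022489056277618255  now at 1.7495447183532846
err -0.22456150240017214 f [-0.465  5.872  0.983]
err -0.00488745862506379 f [ 0.458  5.903 -2.167]
28.15 [1.5054384975998274, np.float64(0.6208354087243356), np.float64(0.12476808165191171), np.float64(1.3902800937678017), np.float64(2.2625809224057245), np.float64(6.233415749463915), np.float64(2.931745009442407)]
```

```bash
python3 - <<'E'
from turn import *
from rig import manip as m
from scipy.optimize import least_squares as ls
np.set_printoptions(precision=3,suppress=True,linewidth=150)
st,log=json.load(open("st.json")); i0=26; 
turn(m,st,9,-.14,log); ib=len(log)
turn(m,st,6,.14,log)
L=np.array(log,float); c=ls(lambda q:np.hypot(L[:,1]-q[0],L[:,2]-q[1])-q[2],[.577,.122,.045]).x
th=np.arctan2(L[:,1]-c[0],L[:,2]-c[1]); th[th<-1]+=2*np.pi
def fit(i):
    q=ls(lambda q:q[0]+q[1]*np.cos(th[i]-q[2])-L[i,6],[1.8,1.,1.5]); return q.x,np.std(q.fun)
print(c,"fwd",fit(np.arange(26)),"back",fit(np.arange(26,ib)),"all",fit(np.arange(len(L))))
print(L[26+9:,[0,3,4,5,6]])
peak=fit(np.arange(26))[0][2]
for k in range(4):
    p=m.get_position(); d=peak-np.arctan2(p@ex-c[0],p[2]-c[1]); print("err",d)
    if abs(d)<.012: break
    turn(m,st,1,float(d),log,rate=.04)
print(m.get_time(),log[-1][3:],F(m,10))
E
```

```text
[0.576 0.123 0.045] fwd (array([1.805, 1.023, 1.519]), np.float64(0.01620217415411758)) back (array([1.773, 1.116, 1.507]), np.float64(0.01761328362119475)) all (array([1.796, 1.062, 1.512]), np.float64(0.025097022252873864))
[[ 1.505  1.39   2.263  6.233  2.932]
 [ 1.365  0.688 -1.495  4.581  2.849]
 [ 1.225  1.36  -0.673  5.811  2.852]
 [ 1.085  0.77  -1.573  6.838  2.8  ]
 [ 0.945  1.234 -1.163  6.21   2.706]
 [ 0.805  1.178 -1.384  6.534  2.604]
 [ 0.665  1.321 -1.067  6.257  2.52 ]
 [ 0.525  1.452  0.523  5.608  2.41 ]
 [ 0.385  0.861 -1.135  5.37   2.263]
 [ 0.245  0.471 -0.055  5.025  2.152]
 [ 0.385  0.158  0.621  5.927  2.26 ]
 [ 0.525  0.266  0.058  5.771  2.407]
 [ 0.665  0.867  0.501  6.357  2.515]
 [ 0.805 -0.806 -0.411  5.304  2.602]
 [ 0.945 -0.679  0.245  5.91   2.712]
 [ 1.085 -0.603  0.683  5.069  2.797]]
err 0.42187720683473273
err 0.007764299188719015
33.325 [np.float64(-0.6275982621324956), np.float64(-1.1417871600687588), np.float64(5.699592893474192), np.float64(2.849106644066034)] [-1.653  4.999  1.1  ]
```

Forward and backward fits agree, at 1.519 and 1.507. The handle is now at the peak, so I release, rise clear and check.

```bash
python3 - <<'E'
from turn import *
from rig import manip as m
a=needle(m.camera("top")["image"])
m.command_gripper(.045); m.hold(.2); b=needle(m.camera("top")["image"]); p=m.get_position()
m.servo_line([p[0],p[1],.26],rate=.12); m.hold(.3)
im=m.camera("top")["image"]; print(a,b,needle(im),m.get_time(),F(m))
s=m.camera("side")["image"]
cv2.imwrite("pics/end.png",np.hstack([cv2.resize(x[:,:,::-1],(400,400),interpolation=2) for x in(im[170:300,255:385],s[140:290,260:410])]))
E
```

```text
2.8514311124135965 2.8536938933129745 2.8515583045446036 35.6333 [-0.24363927  0.1333861   0.339199  ]
```

View pics/end.png

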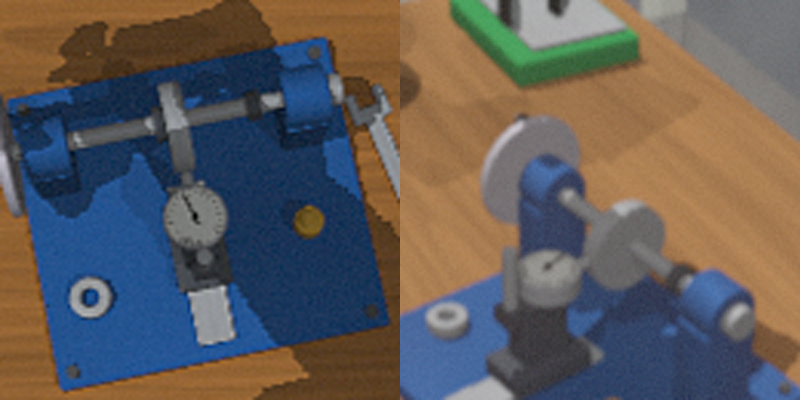

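The final picture shows the gauge home, the disc close against it, and the needle steady at about 2.85 rad, its peak reading. The handle is free, the shaft is seated, and the bystanders in view have not moved.

```bash
python3 -c "
from rig import manip as m
print(m.sign_off())"
```

```text
the job is handed in; nothing more can be done
None
```

I handed the job in at about 36 s: the gauge is home against its stop and the high spot is under the plunger to within about 1° by my fit, with the handle released and the arm clear.

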